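# Change over the roll-top stores on the electronics bench

### The arm

A 6-joint arm with a two-finger parallel gripper is mounted at the origin on the work surface. World frame = base frame: x ahead of the robot, y to its left, z up, the work surface at z = 0. Lengths are in m, angles in rad, forces in N, time in s.
With the tool pointing down it reaches from about 0.3 to 0.775 m from the base axis. Payload 14.6 kg.
Tool frame: the origin (TCP) lies midway between the tips of the shut fingers; the grasp point (between the pads) lies 19 mm behind it (grasp_offset is the distance from the TCP to the grasp point, in m); z points along the fingers, y is the line along which they close (so a half turn about z gives the same grasp; the last joint's range is limited). The gripper opens to 94 mm and grips with 3 to 60 N. Pads are 16 mm wide; open, the fingers measure 119 mm over their backs; the gripper's body (75 mm by 177 mm) begins 78 mm behind the grasp point.
Start: joints at [1.143, 0.3, 1.521, -0, 1.321, -0.067], TCP at [0.194, 0.515, 0.205] pointing down, gripper open.
Joint ranges: [-3.03, 3.03], [-0.79, 2.21], [0.23, 2.52], [-1.04, 4.18], [0, 3.07], [-2.55, 2.55]. Speed limits (rad/s): [2.22, 2.22, 2.57, 3.14, 3.14, 3.14].

### API

Orientations are given as [roll, pitch, yaw] about the fixed x, y, z axes, in that order (R = Rz(yaw) Ry(pitch) Rx(roll)).
In Python, from station import * gives the robot as it stands. The module is installed in compiled form; this text tells all that it offers.
- The arm moves only by the tool send_rows, never from a script. Its argument "rows" is a list of rows, each an object of numbers: "dx", "dy", "dz": the shift along the tool's x, y, z in mm; "roll": the turn about the tool's z in degrees; "jaw": the closure, from -1 (fully open) to 1 (shut). In form: [{"dx": .., "dy": .., "dz": .., "roll": .., "jaw": ..}, ...]. A call has 1 to 12 rows; each row shifts and turns the commanded pose from where the row before left it, along the tool's axes as they then stand; what a row does not reach is not made up. A row lasts 1/12 s, in which the tool goes at most 41.7 mm and 7.16 degrees, less where a joint would pass 70% of its speed; a pose out of reach is approached as far as the arm can. A call is refused whole if a number of a shift passes 41.7 or a number of a turn 7.16, either way. A call with a gripper value outside its range is refused whole. The fingers move at their own pace and stop on an object; "force" is the grip in N (left out, the last holds). Time passes only in rows, so rows that do not move let the fingers close. It gives the time, the measured TCP pose, the force, the opening and the grip force at its end, in the units of the state.
- get_obs(): the state, without advancing time (a new reading comes with each control period).
- camera(name): name is "side" or "top" or "wrist"; returns a dict with "frame" (420x560x3 uint8, red, green, blue), "z_map" (420x560 float32, m along the optical axis (not along the pixel's ray), 0 where there is no reading), "camera_matrix" (3x3 intrinsics, pixels), "rvec" (rotation vector, rad) and "tvec" (3), from world to camera coordinates, as OpenCV has them. Camera axes: x right, y down, z forward; pixel columns grow to the right and rows downward; lengths in m; the calibration is good to about 2 mm. A picture is of the moment at which its call begins.
- hand_in(): hands the job in; it is judged then, once.
The state is a dict: "time_s": time; "qpos": joint angles; "joint_vel": joint speeds; "tau": joint torques, N m; "ee_pos": TCP position; "eef_rot": TCP orientation; "force": force on the tool from outside, world axes, zero at the start; "moment": the same for the moment, N m; "grip_width": finger opening in m; "grip_force": force on a finger pad.
Only numpy, scipy, OpenCV 4.12 (cv2) and the standard library are available. Lean on these libraries where they do the work, as an engineer would, in place of code of your own. Each camera call takes 0.05 s, during which the arm holds its last target. There are 200 camera calls.

### The job

I am done with the chokes and need the circuit boards next. First roll the door of the roll-top store with the orange handle fully shut, then roll the door of the one with the blue handle fully open, right back to its stop, and let go of it. Leave the door of the green-handled store as it is.

Things in the scene. Friction and masses are not known exactly. Their poses are not given: they have to be found in the camera images.
- orange_store: Roll-top bench store, cream with orange rims, 280 mm deep, 166 wide, 159 high, fixed to the bench. Origin: centre of its underside, on the bench; x points from its front to its back, y across, z up. Its door of slats runs on a circular track, radius 130 mm, about an axis along y 14 mm above the origin (rims to radius 145). Fixed front wall 89 mm high, 110 mm in front of the origin; fixed hood over the rear.
- orange_door (a joint): How far the orange store's door is rolled open, in rad about the track's axis: 0 fully shut (leading edge on the front wall), 1.13 fully open against its stop; 0.1 rad is 13 mm of track. Opening carries the handle up, over and back. The door (0.2 kg, varies) stays where it is left; moving it takes about 2 to 4 N at the handle.
- orange_handle (a point): Centre of the orange bar handle on the leading slat: round bar 14 mm thick, 90 mm long, along the store's y, 50 mm off the slats on a post at each end. In the store's frame it is at x = -0.180 cos(e), y = 0, z = 0.014 + 0.180 sin(e) (m), with e = 0.733 + joint value. Being round, it can turn between fingers that stay pointing down.
- blue_store: Roll-top bench store, cream with blue rims, 280 mm deep, 166 wide, 159 high, fixed to the bench. Origin: centre of its underside, on the bench; x points from its front to its back, y across, z up. Its door of slats runs on a circular track, radius 130 mm, about an axis along y 14 mm above the origin (rims to radius 145). Fixed front wall 89 mm high, 110 mm in front of the origin; fixed hood over the rear.
- blue_door (a joint): How far the blue store's door is rolled open, in rad about the track's axis: 0 fully shut (leading edge on the front wall), 1.13 fully open against its stop; 0.1 rad is 13 mm of track. Opening carries the handle up, over and back. The door (0.2 kg, varies) stays where it is left; moving it takes about 2 to 4 N at the handle.
- blue_handle (a point): Centre of the blue bar handle on the leading slat: round bar 14 mm thick, 90 mm long, along the store's y, 50 mm off the slats on a post at each end. In the store's frame it is at x = -0.180 cos(e), y = 0, z = 0.014 + 0.180 sin(e) (m), with e = 0.733 + joint value. Being round, it can turn between fingers that stay pointing down.
- green_handle (a point): Centre of the green bar handle of a third, like store with green rims, which stands beside the other two and is to be left as it is. Same size and build as the others; its door may stand anywhere from shut to mostly open.

How it is judged:
By the outcome, as a careful person would: the job done as asked, in the order asked, and still so for the second after the job is handed in, with the robot touching nothing.
It also fails if it takes over 53 s, if anything falls off the work surface, if the arm or the gripper's body presses on something with over 40 N, if the wrist force passes 120 N, or if a joint passes its speed limit or range.

## Working session

There is one attempt and no reset: what is moved stays moved. The work goes in short steps, Python scripts to look and compute and a tool call to move; the robot and the scene stay as the last step left them, time stands still between calls to the robot, and variables do not carry over. Pictures are saved under pics/ and viewed, at most 10 in all, crops included, and the job is handed in when it is done.

Besides the shell and the picture viewer there is one more tool, called after "Emit:" as a command line: name --argument value ..., lists and objects as JSON in quotes. send_rows: Moves the arm, as the interface text tells. Its arguments: {"type":"object","properties":{"rows":{"type":"array"},"force":{"type":"number"}},"required":["rows"]}

```bash
mkdir -p pics; cat > h.py <<'E'
from station import *
import numpy as np, cv2
def pts(c):
    K=c["camera_matrix"];R=cv2.Rodrigues(np.array(c["rvec"],float))[0];t=np.array(c["tvec"]).ravel()
    z=c["z_map"];v,u=np.indices(z.shape)
    P=np.stack([(u-K[0,2])/K[0,0]*z,(v-K[1,2])/K[1,1]*z,z],-1)
    W=(P-t)@R
    W[z==0]=np.nan
    return W
def save(c,n): cv2.imwrite("pics/"+n,c["frame"][:,:,::-1])
E
python3 - <<'E'
from h import *
for n in("top","side"):
    c=camera(n);save(c,n+"0.png");np.savez(n+"0.npz",f=c["frame"],W=pts(c))
    hsv=cv2.cvtColor(c["frame"],cv2.COLOR_RGB2HSV);W=pts(c)
    for nm,lo,hi in(("orange",8,20),("green",45,85),("blue",98,125)):
        m=cv2.inRange(hsv,(lo,110,60),(hi,255,255))
        k,l,s,ce=cv2.connectedComponentsWithStats(m)
        for i in range(1,k):
            if s[i,4]>60:
                p=W[l==i];print(n,nm,s[i],np.nanmedian(p,0).round(3),np.nanpercentile(p,3,axis=0).round(3),np.nanpercentile(p,97,axis=0).round(3))
o=get_obs();print(o)
E
```

```text
top orange [  0   0  86  80 525] [0.77  0.392 0.14 ] [0.748 0.367 0.136] [0.891 0.495 0.142]
top orange [ 357  122  126  155 4382] [ 0.564 -0.239  0.147] [ 0.433 -0.319  0.019] [ 0.661 -0.144  0.2  ]
top orange [163 303  54  19 658] [0.342 0.175 0.024] [0.328 0.131 0.018] [0.356 0.222 0.028]
top orange [279 313  20  21 244] [ 0.323 -0.01   0.016] [ 0.306 -0.026  0.014] [0.339 0.006 0.019]
top green [ 155    4  131   89 2757] [0.889 0.155 0.008] [0.788 0.007 0.006] [0.984 0.275 0.011]
top green [222  30  22  26 324] [0.884 0.109 0.025] [0.862 0.091 0.023] [0.916 0.134 0.028]
top green [317 108  22 138 654] [ 0.577 -0.076  0.15 ] [ 0.478 -0.089  0.094] [ 0.698 -0.062  0.161]
top green [232 116  17 140 650] [0.557 0.079 0.148] [0.459 0.067 0.094] [0.682 0.093 0.161]
top green [244 172  85  22 754] [0.56  0.    0.197] [ 0.55  -0.064  0.143] [0.57  0.065 0.201]
top green [ 502  257   58   59 2412] [ 0.399 -0.489  0.005] [ 0.351 -0.536  0.003] [ 0.444 -0.438  0.008]
top green [327 325  26  34 268] [ 0.287 -0.105  0.004] [ 0.263 -0.129  0.002] [ 0.313 -0.086  0.006]
top blue [  81   94  122
[... 1413 characters left out ...]
.315 0.084] [0.62  0.333 0.162]
{'time_s': 0.1, 'qpos': array([ 1.14340350e+00,  3.00408965e-01,  1.52147225e+00, -2.83433655e-05,
        1.32070877e+00, -6.65975095e-02]), 'joint_vel': array([ 0.00118395, -0.00296784, -0.00133752, -0.00089152,  0.00171207,
        0.00053774]), 'tau': array([ 1.89917249e-03, -5.32652020e+01, -3.53277612e+01,  7.10565923e-02,
        2.35790637e-02, -5.79589505e-05]), 'ee_pos': array([0.1940775 , 0.51438584, 0.20496645]), 'eef_rot': array([-3.14059571e+00, -3.89768079e-05,  2.78080434e+00]), 'force': array([ 0.60425835, -0.77840275, -0.22279532]), 'moment': array([ 0.00694568, -0.018227  , -0.04066429]), 'grip_force': 0.0, 'grip_width': 0.09428373678202707}
```

View pics/top0.png

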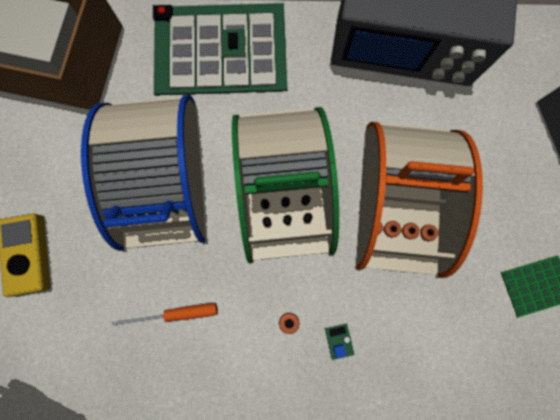

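View pics/side0.png

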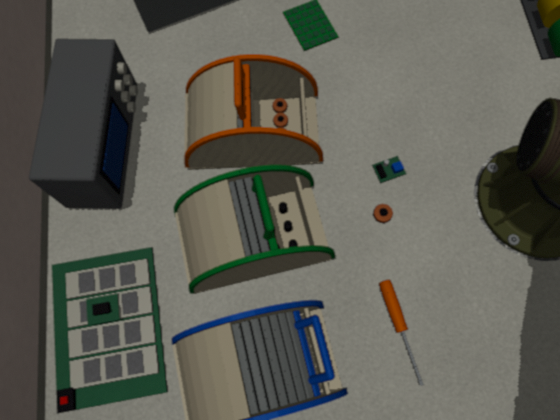

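The top view shows the blue store left, its handle low and near shut at about (138,213). Green is in the middle and half open, handle (288,182). Orange is on the right and wide open, handle (438,172). The side view agrees. Next I fit the store poses.

```bash
python3 - <<'E'
from h import *
from scipy.optimize import least_squares
for nm,lo,hi,ya,yb in(("orange",3,20,-.36,-.1),("green",45,85,-.12,.12),("blue",98,125,.12,.38)):
    Q=[]
    for n in("top","side"):
        d=np.load(n+"0.npz");W=d["W"];m=cv2.inRange(cv2.cvtColor(d["f"],cv2.COLOR_RGB2HSV),(lo,110,50),(hi,255,255))>0
        p=W[m];p=p[np.isfinite(p).all(1)];Q.append(p[(p[:,1]>ya)&(p[:,1]<yb)&(p[:,2]>.04)&(p[:,0]>.4)&(p[:,0]<.76)])
    P=np.vstack(Q)
    def loc(v,P):
        c,s=np.cos(v[2]),np.sin(v[2]);x,y=P[:,0]-v[0],P[:,1]-v[1];return c*x+s*y,-s*x+c*y
    def f(v):
        x,y=loc(v,P);r=np.hypot(x,P[:,2]-.014);k=np.ones(len(P));return np.r_[np.abs(y)-.079,.5*(r-.142)]
    v=least_squares(f,[.58,np.median(P[:,1]),0],loss="cauchy",f_scale=.004).x
    x,y=loc(v,P);r=np.hypot(x,P[:,2]-.014);h=(r>.166)&(abs(y)<.042)
    e=np.median(np.arctan2(P[h,2]-.014,-x[h]))
    R=np.array([[np.cos(v[2]),-np.sin(v[2])],[np.sin(v[2]),np.cos(v[2])]])
    hp=v[:2]+R@[-.18*np.cos(e),0]
    print(nm,v.round(4),np.degrees(v[2]).round(1),"joint",(e-.733).round(3),h.sum(),"r",np.percentile(r[h],[5,50,95]).round(4),"y",np.percentile(y[h],[2,98]).round(3),"handle",hp.round(4),.014+.18*np.sin(e))
    for j in (e-.733,0,1.13):
        print("  j",round(j,2),(v[:2]+R@[-.18*np.cos(.733+j),0]).round(4),round(.014+.18*np.sin(.733+j),4))
E
```

```text
orange [ 0.5639 -0.2329 -0.085 ] -4.9 joint 0.927 758 r [0.1809 0.1861 0.1882] y [-0.041  0.04 ] handle [ 0.5799 -0.2343] 0.19328806602444612
  j 0.93 [ 0.5799 -0.2343] 0.1933
  j 0 [ 0.4307 -0.2216] 0.1344
  j 1.13 [ 0.6156 -0.2373] 0.1864
green [0.5896 0.0033 0.1143] 6.5 joint 0.686 823 r [0.1822 0.1862 0.1886] y [-0.04  0.04] handle [5.625e-01 1.000e-04] 0.191919010388636
  j 0.69 [5.625e-01 1.000e-04] 0.1919
  j 0 [ 0.4567 -0.012 ] 0.1344
  j 1.13 [0.6411 0.0092] 0.1864
blue [0.609  0.2527 0.1153] 6.6 joint 0.198 894 r [0.1786 0.185  0.1878] y [-0.041  0.041] handle [0.5022 0.2404] 0.15836482366637608
  j 0.2 [0.5022 0.2404] 0.1584
  j 0 [0.4762 0.2374] 0.1344
  j 1.13 [0.6606 0.2587] 0.1864
```

Emit:
send_rows --rows '[{"dz": -6.5,"roll": 6.18,"jaw": 0},{"dz": -6.5,"roll": 6.18,"jaw": 0},{"dz": -6.5,"roll": 6.18,"jaw": 0},{"dz": -6.5,"roll": 6.18,"jaw": 0},{"dz": -6.5,"roll": 6.18,"jaw": 0},{"dz": -6.5,"roll": 6.18,"jaw": 0},{"dz": -6.5,"roll": 6.18,"jaw": 0},{"dz": -6.5,"roll": 6.18,"jaw": 0},{"dz": -6.5,"roll": 6.18,"jaw": 0},{"dz": -6.5,"roll": 6.18,"jaw": 0},{"dz": -6.5,"roll": 6.18,"jaw": 0},{"dz": -6.5,"roll": 6.18,"jaw": 0}]' --force 25

```text
invalid input at $.rows[0]: expected keys dx, dy, dz, roll, jaw
```

Emit:
send_rows --rows '[{"dx": 0,"dy": 0,"dz": -6.5,"roll": 6.18,"jaw": 0},{"dx": 0,"dy": 0,"dz": -6.5,"roll": 6.18,"jaw": 0},{"dx": 0,"dy": 0,"dz": -6.5,"roll": 6.18,"jaw": 0},{"dx": 0,"dy": 0,"dz": -6.5,"roll": 6.18,"jaw": 0},{"dx": 0,"dy": 0,"dz": -6.5,"roll": 6.18,"jaw": 0},{"dx": 0,"dy": 0,"dz": -6.5,"roll": 6.18,"jaw": 0},{"dx": 0,"dy": 0,"dz": -6.5,"roll": 6.18,"jaw": 0},{"dx": 0,"dy": 0,"dz": -6.5,"roll": 6.18,"jaw": 0},{"dx": 0,"dy": 0,"dz": -6.5,"roll": 6.18,"jaw": 0},{"dx": 0,"dy": 0,"dz": -6.5,"roll": 6.18,"jaw": 0},{"dx": 0,"dy": 0,"dz": -6.5,"roll": 6.18,"jaw": 0},{"dx": 0,"dy": 0,"dz": -6.5,"roll": 6.18,"jaw": 0}]' --force 25

```text
time_s: 1.1
ee_pos: [0.1941, 0.5145, 0.2834]
eef_rot: [-3.141, 0.001, 1.481]
force: [-1.0, -0.5, 0.4]
grip_width: 0.0474
grip_force: 0.0
```

Emit:
send_rows --rows '[{"dx": -29.7,"dy": 18.8,"dz": 0,"roll": 0,"jaw": 0},{"dx": -29.7,"dy": 18.8,"dz": 0,"roll": 0,"jaw": 0},{"dx": -29.7,"dy": 18.8,"dz": 0,"roll": 0,"jaw": 0},{"dx": -29.7,"dy": 18.8,"dz": 0,"roll": 0,"jaw": 0},{"dx": -29.7,"dy": 18.8,"dz": 0,"roll": 0,"jaw": 0},{"dx": -29.7,"dy": 18.8,"dz": 0,"roll": 0,"jaw": 0},{"dx": -29.7,"dy": 18.8,"dz": 0,"roll": 0,"jaw": 0},{"dx": -29.7,"dy": 18.8,"dz": 0,"roll": 0,"jaw": 0},{"dx": -29.7,"dy": 18.8,"dz": 0,"roll": 0,"jaw": 0},{"dx": -29.7,"dy": 18.8,"dz": 0,"roll": 0,"jaw": 0},{"dx": -29.7,"dy": 18.8,"dz": 0,"roll": 0,"jaw": 0},{"dx": -29.7,"dy": 18.8,"dz": 0,"roll": 0,"jaw": 0}]'

```text
time_s: 2.1
ee_pos: [0.3892, 0.1387, 0.2834]
eef_rot: [-3.142, 0.0, 1.487]
force: [1.5, 0.6, 0.7]
grip_width: 0.0469
grip_force: 0.0
```

Emit:
send_rows --rows '[{"dx": -29.7,"dy": 18.8,"dz": 0,"roll": 0,"jaw": 0},{"dx": -29.7,"dy": 18.8,"dz": 0,"roll": 0,"jaw": 0},{"dx": -29.7,"dy": 18.8,"dz": 0,"roll": 0,"jaw": 0},{"dx": -29.7,"dy": 18.8,"dz": 0,"roll": 0,"jaw": 0},{"dx": -29.7,"dy": 18.8,"dz": 0,"roll": 0,"jaw": 0},{"dx": -29.7,"dy": 18.8,"dz": 0,"roll": 0,"jaw": 0},{"dx": -29.7,"dy": 18.8,"dz": 0,"roll": 0,"jaw": 0},{"dx": -29.7,"dy": 18.8,"dz": 0,"roll": 0,"jaw": 0},{"dx": -29.7,"dy": 18.8,"dz": 0,"roll": 0,"jaw": 0},{"dx": -29.7,"dy": 18.8,"dz": 0,"roll": 0,"jaw": 0},{"dx": -29.7,"dy": 18.8,"dz": 0,"roll": 0,"jaw": 0},{"dx": -29.7,"dy": 18.8,"dz": 0,"roll": 0,"jaw": 0}]'

```text
time_s: 3.1
ee_pos: [0.5841, -0.2353, 0.283]
eef_rot: [-3.141, -0.0, 1.486]
force: [0.9, 1.0, 0.1]
grip_width: 0.0469
grip_force: 0.0
```

```bash
python3 - <<'E'
from h import *
c=camera("wrist");save(c,"w1.png");W=pts(c)
m=cv2.inRange(cv2.cvtColor(c["frame"],cv2.COLOR_RGB2HSV),(3,110,50),(20,255,255))>0
p=W[m&(W[...,2]>.185)];print(len(p),np.nanpercentile(p,[2,50,98],axis=0).round(4))
o=get_obs();print(o["ee_pos"],o["eef_rot"],o["force"],o["qpos"])
E
```

```text
5631 [[ 0.5598 -0.2791  0.1959]
 [ 0.5866 -0.2179  0.4045]
 [ 0.6297 -0.194   0.4086]]
[ 0.58517045 -0.23993417  0.28111942] [-3.13910739e+00  5.37612891e-05  1.48347688e+00] [ 2.45220216 -4.63445724  0.40430645] [-4.46624540e-01  4.52736504e-01  1.14045271e+00 -9.24392152e-04
  1.55071110e+00 -3.59285397e-01]
```

View pics/w1.png

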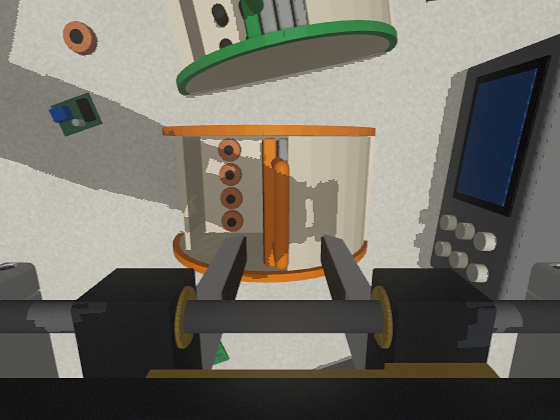

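The wrist view shows the orange bar at about (275,215) running between the open fingers, slightly left of centre. I descend and close on it.

Emit:
send_rows --rows '[{"dx": 5,"dy": -6,"dz": 18,"roll": 0,"jaw": 0},{"dx": 0,"dy": 0,"dz": 18,"roll": 0,"jaw": 0},{"dx": 0,"dy": 0,"dz": 18,"roll": 0,"jaw": 0},{"dx": 0,"dy": 0,"dz": 18,"roll": 0,"jaw": 0},{"dx": 0,"dy": 0,"dz": 18,"roll": 0,"jaw": 0},{"dx": 0,"dy": 0,"dz": 16,"roll": 0,"jaw": 0},{"dx": 0,"dy": 0,"dz": 0,"roll": 0,"jaw": 1},{"dx": 0,"dy": 0,"dz": 0,"roll": 0,"jaw": 1},{"dx": 0,"dy": 0,"dz": 0,"roll": 0,"jaw": 1},{"dx": 0,"dy": 0,"dz": 0,"roll": 0,"jaw": 1},{"dx": 0,"dy": 0,"dz": 0,"roll": 0,"jaw": 1},{"dx": 0,"dy": 0,"dz": 0,"roll": 0,"jaw": 1}]' --force 25

```text
time_s: 4.15
ee_pos: [0.5789, -0.2284, 0.1788]
eef_rot: [3.139, 0.001, 1.487]
force: [3.4, 0.3, 5.8]
grip_width: 0.0133
grip_force: 25.0
```

Emit:
send_rows --rows '[{"dx": 0,"dy": -13.8,"dz": -0.7,"roll": 0,"jaw": 1},{"dx": 0,"dy": -13.9,"dz": 0.4,"roll": 0,"jaw": 1},{"dx": 0,"dy": -13.7,"dz": 1.4,"roll": 0,"jaw": 1},{"dx": 0,"dy": -13.7,"dz": 2.5,"roll": 0,"jaw": 1},{"dx": 0,"dy": -13.4,"dz": 3.5,"roll": 0,"jaw": 1},{"dx": 0,"dy": -13.1,"dz": 4.6,"roll": 0,"jaw": 1},{"dx": 0,"dy": -12.7,"dz": 5.5,"roll": 0,"jaw": 1},{"dx": 0,"dy": -12.2,"dz": 6.5,"roll": 0,"jaw": 1},{"dx": 0,"dy": -11.7,"dz": 7.4,"roll": 0,"jaw": 1},{"dx": 0,"dy": -11.1,"dz": 8.3,"roll": 0,"jaw": 1}]'

```text
time_s: 4.98
ee_pos: [0.4495, -0.2171, 0.1386]
eef_rot: [3.139, 0.0, 1.487]
force: [7.3, 1.3, -3.4]
grip_width: 0.013
grip_force: 25.0
```

Emit:
send_rows --rows '[{"dx": 0,"dy": -10.4,"dz": 9.1,"roll": 0,"jaw": 1},{"dx": 0,"dy": -10.1,"dz": 10.4,"roll": 0,"jaw": 1},{"dx": 0,"dy": -1.5,"dz": 1.5,"roll": 0,"jaw": 1},{"dx": 0,"dy": 0,"dz": 0,"roll": 0,"jaw": 1}]'

```text
time_s: 5.32
ee_pos: [0.4318, -0.2164, 0.1191]
eef_rot: [3.128, 0.003, 1.486]
force: [33.0, -2.2, -7.4]
grip_width: 0.0134
grip_force: 25.0
```

Emit:
send_rows --rows '[{"dx": 0,"dy": 2,"dz": 2,"roll": 0,"jaw": 1},{"dx": 0,"dy": 1,"dz": 2,"roll": 0,"jaw": 1},{"dx": 0,"dy": 0,"dz": 1,"roll": 0,"jaw": 1},{"dx": 0,"dy": 0,"dz": 0,"roll": 0,"jaw": 1}]'

```text
time_s: 5.65
ee_pos: [0.432, -0.217, 0.1157]
eef_rot: [3.136, 0.003, 1.487]
force: [-4.7, 0.8, 31.7]
grip_width: 0.013
grip_force: 25.0
```

```bash
python3 - <<'E'
from h import *
c=camera("side");save(c,"s2.png");W=pts(c)
cv2.imwrite("pics/s2c.png",cv2.resize(c["frame"][30:190,150:370,::-1],None,fx=3.5,fy=3.5))
o=get_obs();print(o["ee_pos"],o["force"])
E
```

```text
[ 0.43202399 -0.21698398  0.11566741] [-5.10928839  1.51180361 32.022486  ]
```

View pics/s2c.png

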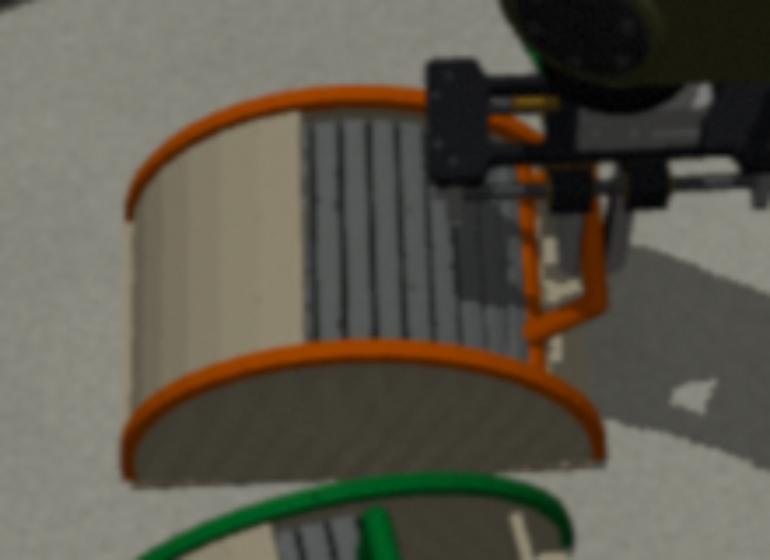

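The orange door looks shut and pushes back firmly. I release it, lift, and check.

Emit:
send_rows --rows '[{"dx": 0,"dy": 0,"dz": 0,"roll": 0,"jaw": 0.1},{"dx": 0,"dy": 0,"dz": 0,"roll": 0,"jaw": 0.1},{"dx": 0,"dy": 0,"dz": 0,"roll": 0,"jaw": 0.1},{"dx": 0,"dy": 0,"dz": 0,"roll": 0,"jaw": 0.1},{"dx": 0,"dy": 0,"dz": -10,"roll": 0,"jaw": 0.1},{"dx": 0,"dy": 0,"dz": -20,"roll": 0,"jaw": 0.1},{"dx": 0,"dy": 0,"dz": -28,"roll": 0,"jaw": 0.1},{"dx": 0,"dy": 0,"dz": -28,"roll": 0,"jaw": 0.1},{"dx": 0,"dy": 0,"dz": -28,"roll": 0,"jaw": 0.1},{"dx": 0,"dy": 0,"dz": -28,"roll": 0,"jaw": 0.1},{"dx": 0,"dy": 0,"dz": -28,"roll": 0,"jaw": 0.1},{"dx": 0,"dy": 0,"dz": 0,"roll": 0,"jaw": 0.1}]'

```text
time_s: 6.7
ee_pos: [0.4314, -0.2163, 0.2879]
eef_rot: [3.135, 0.003, 1.486]
force: [0.0, -1.2, 0.8]
grip_width: 0.042
grip_force: 0.0
```

```bash
cat > jt.py <<'E'
from h import *
import sys
S={"orange":(3,20,.5639,-.2329,-.085),"green":(45,85,.5896,.0033,.1143),"blue":(98,125,.609,.2527,.1153)}
for n in("top","side"):
    c=camera(n);W=pts(c);hsv=cv2.cvtColor(c["frame"],cv2.COLOR_RGB2HSV);save(c,n+sys.argv[1]+".png")
    for k,(lo,hi,a,b,p) in S.items():
        P=W[(cv2.inRange(hsv,(lo,110,50),(hi,255,255))>0)];P=P[np.isfinite(P).all(1)]
        x=np.cos(p)*(P[:,0]-a)+np.sin(p)*(P[:,1]-b);y=-np.sin(p)*(P[:,0]-a)+np.cos(p)*(P[:,1]-b);z=P[:,2]-.014
        r=np.hypot(x,z);h=(r>.172)&(r<.195)&(abs(y)<.045)&(z>.05);e=np.arctan2(z[h],-x[h])
        print(n,k,h.sum(),(np.percentile(e,[3,50,97])-.733).round(3))
o=get_obs();print(o["time_s"],o["ee_pos"],o["eef_rot"],o["force"],o["grip_width"])
E
python3 jt.py 3
```

```text
top orange 455 [-0.016  0.027  0.046]
top green 471 [0.647 0.676 0.708]
top blue 498 [0.15  0.192 0.213]
side orange 292 [-0.002  0.037  0.057]
side green 416 [0.659 0.698 0.729]
side blue 454 [0.168 0.204 0.223]
6.8 [ 0.43044478 -0.21573071  0.28288307] [3.14016645e+00 6.85399967e-04 1.48646272e+00] [ 0.35793105 -0.50586219 -0.14177945] 0.04252001897478481
```

Emit:
send_rows --rows '[{"dx": 0,"dy": 0,"dz": 15,"roll": 0,"jaw": 1},{"dx": 0,"dy": 0,"dz": 20,"roll": 0,"jaw": 1},{"dx": 0,"dy": 0,"dz": 25,"roll": 0,"jaw": 1},{"dx": 0,"dy": 0,"dz": 25,"roll": 0,"jaw": 1},{"dx": 0,"dy": 0,"dz": 20,"roll": 0,"jaw": 1},{"dx": 0,"dy": 0,"dz": 15,"roll": 0,"jaw": 1},{"dx": 0,"dy": 0,"dz": 9,"roll": 0,"jaw": 1},{"dx": 0,"dy": 0,"dz": 5,"roll": 0,"jaw": 1},{"dx": 0,"dy": 0,"dz": 2,"roll": 0,"jaw": 1},{"dx": 0,"dy": 0,"dz": 2,"roll": 0,"jaw": 1},{"dx": 0,"dy": 0,"dz": 1,"roll": 0,"jaw": 1},{"dx": 0,"dy": 0,"dz": 0,"roll": 0,"jaw": 1}]' --force 25

```text
time_s: 7.8
ee_pos: [0.4305, -0.2158, 0.1434]
eef_rot: [3.141, 0.0, 1.486]
force: [0.0, 1.0, 0.3]
grip_width: 0.0005
grip_force: 0.0
```

Emit:
send_rows --rows '[{"dx": 0,"dy": 0,"dz": 2,"roll": 0,"jaw": 1},{"dx": 0,"dy": 0,"dz": 2,"roll": 0,"jaw": 1},{"dx": 0,"dy": 0,"dz": 1,"roll": 0,"jaw": 1},{"dx": 0,"dy": 0,"dz": 0,"roll": 0,"jaw": 1}]'

```text
time_s: 8.13
ee_pos: [0.4309, -0.2161, 0.1411]
eef_rot: [3.139, 0.001, 1.487]
force: [-13.4, 7.3, 34.1]
grip_width: 0.0004
grip_force: 17.0
```

The bar top is at 0.141, as expected for joint 0, so orange is fully shut. Next is blue.

Emit:
send_rows --rows '[{"dx": 0,"dy": 0,"dz": -10,"roll": 0,"jaw": 1},{"dx": 0,"dy": 0,"dz": -20,"roll": 0,"jaw": 1},{"dx": 0,"dy": 0,"dz": -30,"roll": 0,"jaw": 1},{"dx": 0,"dy": 0,"dz": -30,"roll": -3.8,"jaw": 1},{"dx": 0,"dy": 0,"dz": -30,"roll": -3.8,"jaw": 1},{"dx": 0,"dy": 0,"dz": -27,"roll": -3.8,"jaw": 1},{"dx": 34.2,"dy": 9.5,"dz": 0,"roll": 0,"jaw": 0.1},{"dx": 34.2,"dy": 9.5,"dz": 0,"roll": 0,"jaw": 0.1},{"dx": 34.2,"dy": 9.5,"dz": 0,"roll": 0,"jaw": 0.1},{"dx": 34.2,"dy": 9.5,"dz": 0,"roll": 0,"jaw": 0.1},{"dx": 34.2,"dy": 9.5,"dz": 0,"roll": 0,"jaw": 0.1},{"dx": 34.2,"dy": 9.5,"dz": 0,"roll": 0,"jaw": 0.1}]'

```text
time_s: 9.13
ee_pos: [0.4635, -0.0036, 0.2854]
eef_rot: [3.141, 0.0, 1.685]
force: [0.3, 0.3, 0.3]
grip_width: 0.0369
grip_force: 0.0
```

Emit:
send_rows --rows '[{"dx": 34.2,"dy": 9.5,"dz": 0,"roll": 0,"jaw": 0.1},{"dx": 34.2,"dy": 9.5,"dz": 0,"roll": 0,"jaw": 0.1},{"dx": 34.2,"dy": 9.5,"dz": 0,"roll": 0,"jaw": 0.1},{"dx": 34.2,"dy": 9.5,"dz": 0,"roll": 0,"jaw": 0.1},{"dx": 34.2,"dy": 9.5,"dz": 0,"roll": 0,"jaw": 0.1},{"dx": 34.2,"dy": 9.5,"dz": 0,"roll": 0,"jaw": 0.1},{"dx": 34.2,"dy": 9.5,"dz": 0,"roll": 0,"jaw": 0.1},{"dx": 0,"dy": 0,"dz": 0,"roll": 0,"jaw": 0.1},{"dx": 0,"dy": 0,"dz": 0,"roll": 0,"jaw": 0.1}]'

```text
time_s: 9.88
ee_pos: [0.502, 0.2413, 0.2846]
eef_rot: [-3.141, 0.0, 1.688]
force: [1.1, 0.3, 0.0]
grip_width: 0.0422
grip_force: 0.0
```

```bash
python3 - <<'E'
from h import *
c=camera("wrist");save(c,"w4.png");W=pts(c)
m=cv2.inRange(cv2.cvtColor(c["frame"],cv2.COLOR_RGB2HSV),(98,110,50),(125,255,255))>0
x=W[...,0]-.609;y=W[...,1]-.2527;a=.1153;X=np.cos(a)*x+np.sin(a)*y;Y=np.cos(a)*y-np.sin(a)*x;Z=W[...,2]-.014
r=np.hypot(X,Z);h=m&(r>.17)&(r<.2)&(abs(Y)<.04)
print(h.sum(),np.percentile(W[h],[3,50,97],axis=0).round(4))
o=get_obs();print(o["ee_pos"],o["eef_rot"],o["force"],o["grip_width"])
E
```

```text
925 [[0.4909 0.2026 0.1574]
 [0.4989 0.2415 0.1609]
 [0.5075 0.278  0.1629]]
[0.50207463 0.24014982 0.28486278] [-3.14126226e+00  2.98232872e-04  1.68644379e+00] [-0.31411112 -0.77243373  0.02352419] 0.04249571855284313
```

View pics/w4.png

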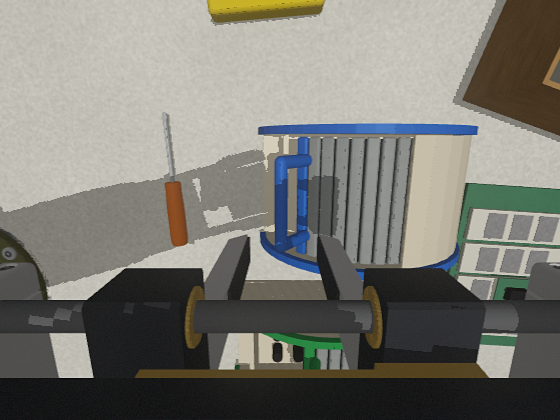

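The wrist view shows the blue bar at about (282,205) between the finger lines, with the measured centre near (0.499, 0.240, 0.156). I descend and grip.

Emit:
send_rows --rows '[{"dx": 0,"dy": -3,"dz": 15,"roll": 0,"jaw": 0.1},{"dx": 0,"dy": 0,"dz": 25,"roll": 0,"jaw": 0.1},{"dx": 0,"dy": 0,"dz": 28,"roll": 0,"jaw": 0.1},{"dx": 0,"dy": 0,"dz": 28,"roll": 0,"jaw": 0.1},{"dx": 0,"dy": 0,"dz": 25,"roll": 0,"jaw": 0.1},{"dx": 0,"dy": 0,"dz": 15,"roll": 0,"jaw": 0.1},{"dx": 0,"dy": 0,"dz": 8,"roll": 0,"jaw": 0.1},{"dx": 0,"dy": 0,"dz": 0,"roll": 0,"jaw": 1},{"dx": 0,"dy": 0,"dz": 0,"roll": 0,"jaw": 1},{"dx": 0,"dy": 0,"dz": 0,"roll": 0,"jaw": 1},{"dx": 0,"dy": 0,"dz": 0,"roll": 0,"jaw": 1},{"dx": 0,"dy": 0,"dz": 0,"roll": 0,"jaw": 1}]' --force 25

```text
time_s: 10.93
ee_pos: [0.4995, 0.2398, 0.142]
eef_rot: [3.14, -0.0, 1.685]
force: [-2.4, -0.7, 6.9]
grip_width: 0.0132
grip_force: 25.0
```

Emit:
send_rows --rows '[{"dx": 0,"dy": 11.6,"dz": -8.4,"roll": 0,"jaw": 1},{"dx": 0,"dy": 12.3,"dz": -7.3,"roll": 0,"jaw": 1},{"dx": 0,"dy": 12.8,"dz": -6.4,"roll": 0,"jaw": 1},{"dx": 0,"dy": 13.2,"dz": -5.4,"roll": 0,"jaw": 1},{"dx": 0,"dy": 13.7,"dz": -4.3,"roll": 0,"jaw": 1},{"dx": 0,"dy": 13.9,"dz": -3.1,"roll": 0,"jaw": 1},{"dx": 0,"dy": 14.2,"dz": -2.1,"roll": 0,"jaw": 1},{"dx": 0,"dy": 14.3,"dz": -0.9,"roll": 0,"jaw": 1},{"dx": 0,"dy": 14.3,"dz": 0.2,"roll": 0,"jaw": 1},{"dx": 0,"dy": 14.2,"dz": 1.3,"roll": 0,"jaw": 1}]'

```text
time_s: 11.77
ee_pos: [0.6334, 0.2549, 0.1783]
eef_rot: [3.142, 0.0, 1.685]
force: [-3.5, -2.5, -0.4]
grip_width: 0.0131
grip_force: 25.0
```

Emit:
send_rows --rows '[{"dx": 0,"dy": 12,"dz": 2.1,"roll": 0,"jaw": 1},{"dx": 0,"dy": 9,"dz": 2.1,"roll": 0,"jaw": 1},{"dx": 0,"dy": 5,"dz": 1.4,"roll": 0,"jaw": 1},{"dx": 0,"dy": 3,"dz": 1,"roll": 0,"jaw": 1},{"dx": 0,"dy": 0,"dz": 0,"roll": 0,"jaw": 1},{"dx": 0,"dy": 0,"dz": 0,"roll": 0,"jaw": 1}]'

```text
time_s: 12.27
ee_pos: [0.6619, 0.2582, 0.1712]
eef_rot: [3.14, 0.0, 1.685]
force: [3.0, -3.3, 1.0]
grip_width: 0.0133
grip_force: 25.0
```

Emit:
send_rows --rows '[{"dx": 0,"dy": 2,"dz": 0.6,"roll": 0,"jaw": 1},{"dx": 0,"dy": 2,"dz": 0.6,"roll": 0,"jaw": 1},{"dx": 0,"dy": 0,"dz": 0,"roll": 0,"jaw": 1},{"dx": 0,"dy": 0,"dz": 0,"roll": 0,"jaw": 1}]'

```text
time_s: 12.6
ee_pos: [0.6624, 0.2584, 0.171]
eef_rot: [-3.133, 0.001, 1.686]
force: [-32.6, -12.5, 18.7]
grip_width: 0.0136
grip_force: 25.0
```

The stop is reached: 35 N, with no further travel. I release and lift.

Emit:
send_rows --rows '[{"dx": 0,"dy": 0,"dz": 0,"roll": 0,"jaw": 0},{"dx": 0,"dy": 0,"dz": 0,"roll": 0,"jaw": 0},{"dx": 0,"dy": 0,"dz": 0,"roll": 0,"jaw": 0},{"dx": 0,"dy": 0,"dz": 0,"roll": 0,"jaw": 0},{"dx": 0,"dy": 0,"dz": 0,"roll": 0,"jaw": 0},{"dx": 0,"dy": 0,"dz": -10,"roll": 0,"jaw": 0},{"dx": 0,"dy": 0,"dz": -20,"roll": 0,"jaw": 0},{"dx": 0,"dy": 0,"dz": -30,"roll": 0,"jaw": 0},{"dx": 0,"dy": 0,"dz": -30,"roll": 0,"jaw": 0},{"dx": 0,"dy": -30,"dz": -10,"roll": 0,"jaw": 0},{"dx": 0,"dy": -35,"dz": 0,"roll": 0,"jaw": 0},{"dx": 0,"dy": -35,"dz": 0,"roll": 0,"jaw": 0}]'

```text
time_s: 13.6
ee_pos: [0.5653, 0.2472, 0.2705]
eef_rot: [3.14, -0.0, 1.685]
force: [0.3, 0.8, -0.3]
grip_width: 0.0472
grip_force: 0.0
```

Emit:
send_rows --rows '[{"dx": 0,"dy": -40,"dz": 0,"roll": 0,"jaw": 0},{"dx": 0,"dy": -40,"dz": 0,"roll": 0,"jaw": 0},{"dx": 0,"dy": -35,"dz": 0,"roll": 0,"jaw": 0},{"dx": 0,"dy": -20,"dz": 0,"roll": 0,"jaw": 0},{"dx": 0,"dy": 0,"dz": 0,"roll": 0,"jaw": 0},{"dx": 0,"dy": 0,"dz": 0,"roll": 0,"jaw": 0}]'

```text
time_s: 14.1
ee_pos: [0.432, 0.2322, 0.271]
eef_rot: [3.139, -0.001, 1.686]
force: [0.4, 0.2, -0.7]
grip_width: 0.0468
grip_force: 0.0
```

```bash
python3 jt.py 5
```

```text
top orange 471 [-0.015  0.028  0.045]
top green 469 [0.647 0.676 0.708]
top blue 453 [1.091 1.108 1.14 ]
side orange 297 [-0.005  0.037  0.055]
side green 427 [0.66  0.699 0.73 ]
side blue 540 [1.1   1.122 1.155]
14.2 [0.43290117 0.23215117 0.27009154] [ 3.14090712e+00 -1.90154423e-04  1.68527046e+00] [ 0.29443872 -0.15677786  0.32037741] 0.04701715330938678
```

View pics/side5.png

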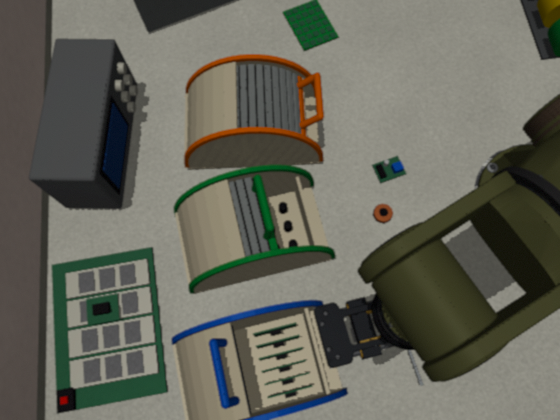

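The side view shows orange shut (handle at 311,97), green unchanged (265,215), and blue fully open with its boards visible (handle at 222,372). The arm is clear of everything.

```bash
python3 -c "
from station import *
print(hand_in())"
```

```text
the job is handed in; nothing more can be done
None
```

The orange door was rolled fully shut, then the blue door fully open to its stop and released; green was left as it was, and the job is handed in at about 14 s.

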